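# Seat the dowelled instrument plate and wind out its rock

### The job

Take the aluminium instrument plate off the sloping rack by its bar handle and lower it, held level, over the two dowels of the steel base until its feet stand on the base. Let go and press down on top of the round black knob at its corner to feel the plate rock, then wind that corner's jack foot down with the knob until the plate no longer rocks, and prove it by pressing on top of the knob and then on the corner diagonally across from it. Leave the plate flat and free on the base, with the tape roll, the screw tin and the mirror mount where they stood.

Things in the scene. Friction and masses are not known exactly. Their poses are not given: they have to be found in the camera images.
- plate: Aluminium plate 120 (x) x 160 (y) x 8 mm, 0.3-0.6 kg; origin mid-plate in the plane of its feet's undersides, z up. Slab at z 9-17. Feet d14 at x +-44, y +-62: three fixed, the jack foot at (-44,-62) starts wound up, short of flush by a few mm, never the same. Through hole d11.8 at (0,58), slot 11.8 x 15.8 at (0,-58). On the rack it slopes 32 deg, top toward the robot, +x edge higher
- handle (a point): Centre of the plate's black bar handle, at plate (0,0,44.5) mm: bar 12 (x) x 84 (y) x 13 mm, on two 12 x 12 mm posts at y +-34; 21 mm free under it
- corner_jack (a point): Centre of the top of the round black jack knob, at plate (-44,-62,36.5) mm. Knob d28 x 15 mm, 4.5 mm above the slab, does not rise or sink as it turns. Turned clockwise seen from above it drives the foot below it down, 12 mm a turn; it stays where left, turns with 0.04 N m, and has a quarter turn to spare past flush
- corner_across (a point): Point on the slab's top face near the corner diagonally across from the knob, at plate (50,70,17) mm
- base: Steel base, fixed, 140 (x) x 180 (y) x 14 mm, flat on the worktop; origin at the centre of its underside. Two dowels d10 at (0,+-58) mm rise 20 mm above its top, the last 6 mm tapering to d5. Plate seated (either way round): plate origin 14 mm above base origin, dowels stand 3 mm proud of the slab
- rack: Grey rack, fixed, foot 116 x 110 mm; origin at the centre of its underside. Two rails at y +-36 mm slope up 32 deg toward +x and carry the slab from below, with stops 16 mm high at their low ends. It fits under the plate, clear of feet and knob. (The enclosure's black rear panels, seen between robot and worktop, are open: the arm passes there.)
- polyimide_tape: Bystander: amber tape roll lying flat, d59 x 13 mm; origin at its underside
- screw_tin: Bystander: round white tin, d59 x 26 mm; origin at its underside
- mirror_mount: Bystander: black mirror mount, 42 x 36 x 36 mm; origin at its underside
- sphere_arm: Fixed furniture, in the way between rack and base: stand on a 180 mm wide platform 45 mm high, with a post to 0.39 m and a blue sphere hanging 0.29 m above the worktop and up, over x 0.55-0.71, y -0.06 to 0.10 m; keep hand and wrist on the robot's side of it (x under 0.45) when crossing

How it is judged:
By the outcome, as a careful person would: the job done as asked, in the order asked, and still so for the second after the job is handed in, with the robot touching nothing.
It also fails if it takes over 72 s, if anything falls off the work surface, if the arm or the gripper's body presses on something with over 40 N, if the wrist force passes 120 N, or if a joint passes its speed limit or range.

### The arm

A 6-joint arm with a two-finger parallel gripper is mounted at the origin on a cart in front of the work surface, level with it; the furniture and walls round the work are solid. World frame = base frame: x ahead of the robot, y to its left, z up, the work surface at z = 0. Lengths are in m, angles in rad, forces in N, time in s.
With the tool pointing down it reaches from about 0.3 to 0.775 m from the base axis. Payload 14.6 kg.
Tool frame: the origin (TCP) lies at the very end of the fingers, on their centre line; the grasp point (between the pads) lies 19 mm behind it; z points along the fingers, y is the line along which they close (so a half turn about z gives the same grasp; the last joint's range is limited). The gripper opens to 94 mm and grips with 3 to 60 N. Pads are 16 mm wide; open, the fingers measure 119 mm over their backs; the gripper's body (75 mm by 177 mm) begins 78 mm behind the grasp point.
Start: joints at [1.202, 0.3, 1.521, -0, 1.321, -0.067], TCP at [0.163, 0.525, 0.205] pointing down, gripper open.
Joint ranges: [-3.03, 3.03], [-0.79, 2.21], [0.23, 2.52], [-1.04, 4.18], [0, 3.07], [-2.55, 2.55]. Speed limits (rad/s): [2.22, 2.22, 2.57, 3.14, 3.14, 3.14].

### API

Orientations are given as [roll, pitch, yaw] about the fixed x, y, z axes, in that order (R = Rz(yaw) Ry(pitch) Rx(roll)).
In Python, from station import status, vision, order, silhouettes gives the robot as it stands. The module is installed in compiled form; this text tells all that it offers.
- The arm moves only by the shell command python3 -m pendant 'ROWS' [FORCE]. ROWS is JSON, one flat list of numbers, 7 for each row, row after row: the shift along the tool's x, y, z in units of 500 mm (1.0 is 500 mm), then the turn, a rotation vector about the tool's x, y, z in units of 90 degrees (1.0 is 90 degrees), then the opening, from -1 (shut) to 1 (fully open). A call has 1 to 12 rows; each row is the pose to reach, as a shift and turn from the pose commanded when the call began, along the tool's axes at that moment; what a row does not reach only later rows make up. A row lasts 1/10 s, in which the tool goes at most 50 mm and 8.59 degrees, less where a joint would pass 70% of its speed; a pose out of reach is approached as far as the arm can. A call with a number of a shift or a turn outside -1 to 1 is refused whole. A call with a gripper value outside its range is refused whole. The fingers move at their own pace and stop on an object; FORCE is the grip in N (left out, the last holds). Time passes only in rows, so rows that repeat a pose let the fingers close. It gives the time, the measured TCP pose, the force, the opening and the grip force at its end, in the units of the state.
- status.get_obs(): the state, without advancing time (a new reading comes with each control period).
- vision.camera(name): name is "side" or "top" or "wrist"; returns a dict with "pixels" (480x640x3 uint8, red, green, blue), "K" (3x3 intrinsics, pixels), "R" (3x3) and "t" (3): a world point X has camera coordinates R X + t. Camera axes: x right, y down, z forward; pixel columns grow to the right and rows downward; lengths in m; the calibration is good to about 2 mm. The wrist camera is an equidistant fisheye: a pixel r from the principal point sees the ray r / f radians off the axis. A picture is of the moment at which its call begins. There is no depth.
- order.hand_in(): hands the job in; it is judged then, once.
Trained networks look in a picture, given as the dict that the camera call returned (one of the last four; its "shot" number tells which), for a name from the list of things; names that differ only in an ending like _2 or _b are one class to them, and where a whole thing is asked for, a point or a joint stands for the part that bears it (a point fixed in the world has none). Each returns a list of dicts, best first, with "score" (0 to 1); they miss things now and then, are a little off and sometimes report something else, mostly with a low value. They report only what shows in the picture. A call takes as long as a camera call.
- silhouettes(target, picture): "region" (480x640 bool, what is visible of it) and "extent" ([left, top, right, bottom] in pixels, round what is visible of it).
The state is a dict: "time_s": time; "qpos": joint angles; "joint_vel": joint speeds; "tau": joint torques, N m; "ee_pos": TCP position; "eef_rot": TCP orientation; "force": force on the tool from outside, world axes, zero at the start; "moment": the same for the moment, N m; "grip_width": finger opening in m; "grip_force": force on a finger pad.
Only numpy, scipy, OpenCV 4.12 (cv2) and the standard library are available. Lean on these libraries where they do the work, as an engineer would, in place of code of your own. Each camera call takes 0.05 s, during which the arm holds its last target. There are 200 camera calls.

## Working session

There is one attempt and no reset: what is moved stays moved. The work goes in short steps, Python scripts to look and compute and a shell command to move; the robot and the scene stay as the last step left them, time stands still between calls to the robot, and variables do not carry over. Pictures are saved under pics/ and viewed, at most 10 in all, crops included, and the job is handed in when it is done.

```bash
mkdir -p pics; cat > a.py <<'E'
from station import status, vision, silhouettes
import cv2, numpy as np, pickle
print(status.get_obs())
d={}
for n in ("side","top"):
    p=vision.camera(n); d[n]=p
    cv2.imwrite(f"pics/{n}0.png",p["pixels"][:,:,::-1])
    print(n,p["K"].tolist(),p["R"].tolist(),p["t"].tolist())
    p["sil"]={}
    for t in ("plate","handle","corner_jack","base","rack","polyimide_tape","screw_tin","mirror_mount"):
        r=silhouettes(t,p)
        if r:
            m=r[0]["region"]; c=np.argwhere(m).mean(0)[::-1]
            print(t,[(round(x["score"],2),x["extent"]) for x in r[:2]],c.round(1)); p["sil"][t]=m
pickle.dump(d,open("d0.pkl","wb"))
E
python3 a.py
```

```text
{'time_s': 0.0, 'qpos': array([ 1.20241598e+00,  3.00477380e-01,  1.52157402e+00,  1.75489220e-05,
        1.32067849e+00, -6.65966382e-02]), 'joint_vel': array([ 7.44999544e-05, -1.27587032e-03, -7.69238269e-04,  6.01309995e-04,
        1.94840797e-05,  6.85376956e-05]), 'tau': array([-3.32076461e-04, -5.31809556e+01, -3.52738738e+01,  7.07636238e-02,
        2.44671892e-02, -7.56633949e-05]), 'ee_pos': array([0.16337797, 0.5249077 , 0.20488587]), 'eef_rot': array([-3.14045906e+00, -9.26406825e-05,  2.83980454e+00]), 'force': array([-0.5115472 , -0.08025782, -0.17622941]), 'moment': array([ 0.02071495,  0.02178081, -0.02069464]), 'grip_force': 0.0, 'grip_width': 0.09382188109229586}
side [[567.8564256417172, 0.0, 319.4238422975385], [0.0, 567.8564256417172, 240.28622477949685], [0.0, 0.0, 1.0]] [[-0.6343029930065233, 0.773065610385529, -0.005410647116154993], [0.3957867141469439, 0.31871642949258194, -0.861262279724513], [-0.6640877878471577, -0.5484427040363918, -0.5081318829019874]] [0.336073608877012, -0.16495857823221977, 1.4524754035480159]
plate [(0.9, [376.8, 252.7, 496.3, 30
[... 642 characters left out ...]
4], [0.10177577985769243, -0.0026398634796125247, -0.9948038609470552]] [0.04195585655402199, 0.55026417573413, 0.8861992668540263]
plate [(0.6, [151.5, 226.6, 241.1, 289.6])] [199. 256.]
handle [(0.72, [155.1, 228.3, 243.2, 290.6])] [199.4 256.3]
corner_jack [(0.61, [156.2, 228.2, 241.3, 288.8])] [199.1 256.1]
base [(0.76, [402.8, 222.7, 497.8, 301.6])] [447.3 261.7]
rack [(0.5, [175.5, 220.7, 226.6, 287.1]), (0.15, [340.2, 276.5, 365.2, 301.5])] [197.7 246.4]
polyimide_tape [(0.59, [304.6, 239.1, 329.3, 267.9])] [317.8 252.6]
screw_tin [(0.92, [298.3, 285.4, 329.1, 318.5]), (0.23, [154.1, 227.8, 243.1, 289.2])] [314.4 300.2]
mirror_mount [(0.77, [341.2, 276.6, 362.0, 299.2])] [350.2 287.1]
```

```bash
python3 - <<'E'
import cv2
a=cv2.imread("pics/top0.png"); b=cv2.imread("pics/side0.png")
f=lambda i,x0,y0,x1,y1:cv2.resize(i[y0:y1,x0:x1],(400,300),interpolation=cv2.INTER_CUBIC)
import numpy as np
cv2.imwrite("pics/m1.png",np.vstack([np.hstack([f(a,140,210,260,300),f(a,390,215,510,305)]),np.hstack([f(b,360,230,520,350),f(b,170,160,290,250)])]))
E
```

```text
(no output)
```

View pics/m1.png

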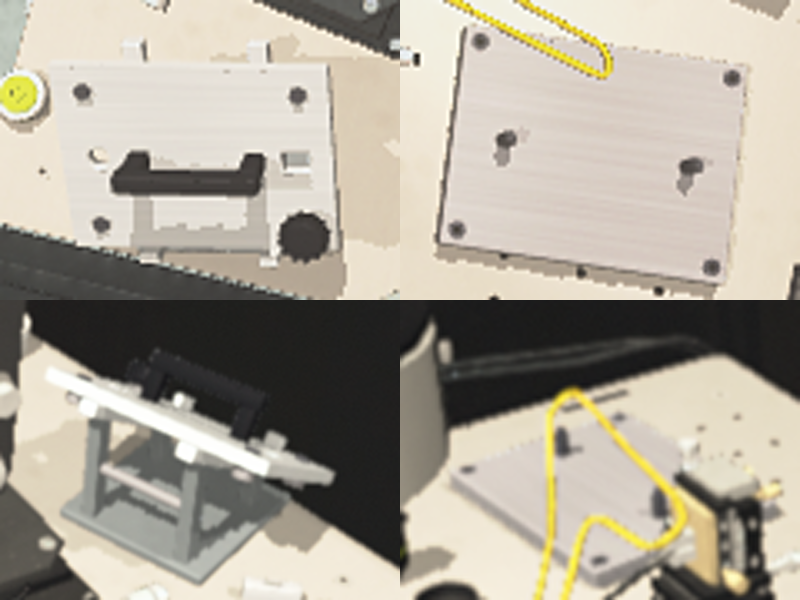

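View pics/top0.png

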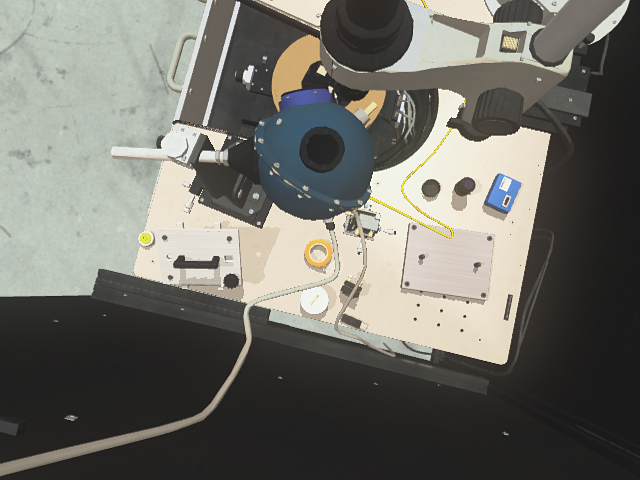

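View pics/side0.png

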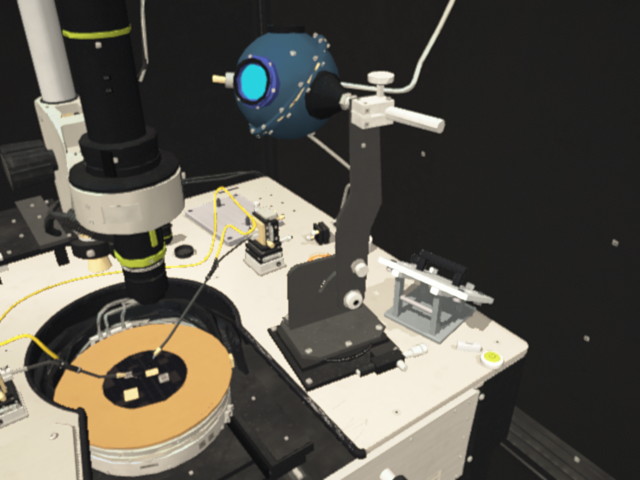

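The top view shows the plate on the rack at about (198,258), with its knob at the lower right (231,281). The base is at (447,262), with dowel tops near (421,257) and (477,265). Next I fit both poses from the pixels I read off.

```bash
cat > h.py <<'E'
import numpy as np, pickle, cv2
from scipy.optimize import least_squares
from scipy.spatial.transform import Rotation as Ro
def proj(p,X):
    c=np.atleast_2d(X)@p["R"].T+p["t"]; u=c@p["K"].T
    return u[:,:2]/u[:,2:]
def tri(obs):  # [(cam,uv)]
    f=lambda X:np.concatenate([proj(p,X)[0]-uv for p,uv in obs])
    s=least_squares(f,[.4,0,.1]); return s.x.round(3),s.fun.round(1)
def plateR(yaw,tilt): return Ro.from_euler('z',yaw).as_matrix()@Ro.from_euler('y',-tilt).as_matrix()
E
cat > f.py <<'E'
from h import *
d=pickle.load(open("d0.pkl","rb")); T,S=d["top"],d["side"]
mt=lambda a,b:np.array([a/3.3333+140,b/3.3333+210]); mb=lambda a,b:np.array([(a-400)/3.3333+390,b/3.3333+215])
ms=lambda a,b:np.array([a/2.5+360,(b-300)/2.5+230]); mbs=lambda a,b:np.array([(a-400)/3.3333+170,(b-300)/3.3333+160])
P=[((44,62,17),mt(82,92)),((44,-62,17),mt(298,95)),((-44,62,17),mt(101,225)),((-44,-62,36.5),mt(304,236)),((0,58,17),mt(97,156)),((0,-58,17),mt(296,162)),((0,42,51),mt(113,182)),((0,-42,51),mt(262,182)),((60,80,17),mt(52,62)),((60,-80,17),mt(328,66))]
Q=[((60,80,17),ms(48,370)),]
X=np.array([a for a,b in P])/1e3; U=np.array([b for a,b in P])
XS=np.array([a for a,b in Q])/1e3; US=np.array([b for a,b in Q])
tilt=np.radians(32)
f=lambda v:np.concatenate([(proj(T,X@plateR(v[3],tilt).T+v[:3])-U).ravel(),0.5*(proj(S,XS@plateR(v[3],tilt).T+v[:3])-US).ravel()])
s=least_squares(f,[.4,.3,.08,0]); print("plate",s.x.round(4),s.fun.round(1))
cen=lambda v,p:np.array(p)/1e3@plateR(v[3],tilt).T+v[:3]
print("handle",cen(s.x,(0,0,44.5)))
B=[((70,90,14),mb(465,27)),((70,-90,14),mb(747,65)),((-70,-90,14),mb(722,281)),((-70,90,14),mb(438,240)),((0,58,34),mb(504,137)),((0,-58,34),mb(690,165))]
XB=np.array([a for a,b in B])/1e3; UB=np.array([b for a,b in B])
g=lambda v:(proj(T,XB@plateR(v[2],0).T+[v[0],v[1],0])-UB).ravel()
b=least_squares(g,[.4,-.3,0]); print("base",b.x.round(4),b.fun.round(1))
print("base side px",[ (q-170)*3.333+[400,300] for q in [0]] and ((proj(S,np.array([(70,90,14),(70,-90,14),(0,58,34),(0,-58,34)])/1e3@plateR(b.x[2],0).T+[b.x[0],b.x[1],0])-[170,160])*3.3333+[400,300]).round())
print("cable",tri([(T,(250,300)),(S,(410,88))]),"yellow",tri([(T,(453,235)),(S,(222,188))]),tri([(T,(453,235)),(S,(253,232))]))
img=S["pixels"][:,:,::-1].copy()
for x in list(X)+[np.array([-.06,.08,.017]),np.array([-.06,-.08,.017])]: 
    u=proj(S,x@plateR(s.x[3],tilt).T+s.x[:3])[0]; cv2.circle(img,tuple((u*8).astype(int)),8,(0,0,255),1,cv2.LINE_AA,3)
cv2.imwrite("pics/s1.png",cv2.resize(img[230:350,360:520],(800,600)))
for n,z in (("polyimide_tape",.013),("mirror_mount",.036),("screw_tin",.026)):
    c=np.argwhere(T["sil"][n]).mean(0)[::-1]
    h=lambda v:(proj(T,[v[0],v[1],z])-c).ravel(); print(n,least_squares(h,[.4,0]).x.round(3))
E
python3 f.py
```

```text
plate [ 0.5365  0.2271  0.1096 -0.1139] [ 2.  -5.8  5.6 -0.6 -0.5 -3.4  1.7  4.5  1.3 -3.1  4.   0.6 -0.9 -1.5
  1.4  2.7  0.4 -5.8  6.7  0.9 38.2  1.4]
handle [0.51305565 0.22982351 0.14738325]
base [ 0.515  -0.2593 -0.1699] [-0.9 -1.2 -0.6 -0.4 -0.   1.1 -0.9  0.8  1.  -0.1  1.4 -0.3]Traceback (most recent call last):
  File "f.py", line 18, in <module>
    print("base side px",[ (q-170)*3.333+[400,300] for q in [0]] and ((proj(S,np.array([(70,90,14),(70,-90,14),(0,58,34),(0,-58,34)])/1e3@plateR(b.x[2],0).T+[b.x[0],b.x[1],0])-[170,160])*3.3333+[400,300]).round())
                           ~~~~~~~~~~~~~^~~~~~~~~~
TypeError: unsupported operand type(s) for +: 'float' and 'list'
```

```bash
sed -i 's/^Q=.*/Q=[((60,-80,17),ms(48,370)),((-60,80,17),ms(334,473)),((60,80,17),ms(262,462))]/; s/\[ (q-170).*in \[0\]\] and //; s/concatenate(\[(proj/concatenate([(proj/; s/,0.5\*(proj/,1.0*(proj/' f.py; python3 f.py
```

```text
plate [ 0.5392  0.2451  0.056  -0.0377] [ 0.3 -0.8 -0.  -0.9  0.5 -1.  -0.4  1.5  0.8  0.3  0.1 -0.7 -0.7  0.9
 -1.2  1.5 -1.2  0.5 -0.2  0.3 -1.3 -0.6 -1.9  0.1  0.9  0.7]
handle [0.515618   0.24602952 0.09378019]
base [ 0.515  -0.2593 -0.1699] [-0.9 -1.2 -0.6 -0.4 -0.   1.1 -0.9  0.8  1.  -0.1  1.4 -0.3]
base side px [[593. 571.]
 [445. 468.]
 [656. 487.]
 [557. 426.]]
cable (array([0.446, 0.115, 0.342]), array([-3. ,  2. , -4.3,  0.3])) yellow (array([ 0.556, -0.243,  0.1  ]), array([-1.6,  1.5, -2.3, -0.6])) (array([ 0.538, -0.242, -0.001]), array([-16.4,  15.6, -22.6,  -4.9]))
polyimide_tape [0.539 0.011]
mirror_mount [ 0.465 -0.052]
screw_tin [0.44  0.021]
```

View pics/s1.png

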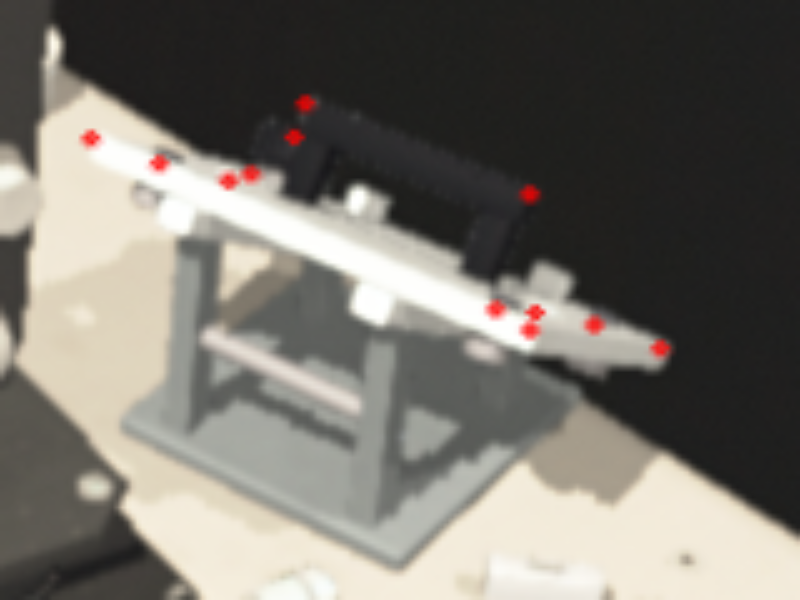

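Overlay agrees with the handle, slab corners and knob within 2-3 mm. Handle centre is (0.516, 0.246, 0.094). Next is the move to the pre-grasp pose.

```bash
cat >> h.py <<'E'
def toolR(yaw,tilt=0.,tw=0.):
    P=plateR(yaw,tilt)@Ro.from_euler('z',tw).as_matrix(); return np.c_[P[:,1],P[:,0],-P[:,2]]
def rel(p,R,obs=None):
    if obs is None:
        from station import status; obs=status.get_obs()
    R0=Ro.from_euler('xyz',obs["eef_rot"]).as_matrix()
    s=R0.T@(np.array(p)-obs["ee_pos"])/.5; r=Ro.from_matrix(R0.T@R).as_rotvec()/(np.pi/2)
    print("t",obs["time_s"],"shift",s.round(4),"turn",r.round(4),"q",obs["qpos"].round(2),"F",obs["force"].round(1),obs["moment"].round(2),"w",round(obs["grip_width"],4)); return s,r
E
python3 - <<'E'
from h import *
t=np.radians(32); R=toolR(-.0377,t); g=np.array([.5156,.2460,.0938])
rel(g-.1*R[:,2],R); rel(g+.019*R[:,2],R)
E
```

```text
t 0.9 shift [-0.736  -0.3514  0.0537] turn [-0.303  -0.2319  0.8088] q [ 1.2   0.3   1.52  0.    1.32 -0.07] F [-0.  -0.4  1.1] [-0.01 -0.    0.03] w 0.0933
t 0.9 shift [-0.8578 -0.3184  0.2555] turn [-0.303  -0.2319  0.8088] q [ 1.2   0.3   1.52  0.    1.32 -0.07] F [-0.  -0.4  1.1] [-0.01 -0.    0.03] w 0.0933
```

```bash
python3 -m pendant '[-0.4,-0.19,-0.04,-0.15,-0.116,0.405,0.1,-0.4,-0.19,-0.04,-0.15,-0.116,0.405,0.1,-0.4,-0.19,-0.04,-0.15,-0.116,0.405,0.1,-0.4,-0.19,-0.04,-0.15,-0.116,0.405,0.1,-0.4,-0.19,-0.04,-0.15,-0.116,0.405,0.1,-0.736,-0.351,0.054,-0.303,-0.232,0.809,0.1,-0.736,-0.351,0.054,-0.303,-0.232,0.809,0.1,-0.736,-0.351,0.054,-0.303,-0.232,0.809,0.1,-0.736,-0.351,0.054,-0.303,-0.232,0.809,0.1,-0.736,-0.351,0.054,-0.303,-0.232,0.809,0.1,-0.736,-0.351,0.054,-0.303,-0.232,0.809,0.1,-0.736,-0.351,0.054,-0.303,-0.232,0.809,0.1]' 60
cat > w.py <<'E'
from h import *
from station import vision
import sys
p=vision.camera("wrist"); cv2.imwrite("pics/"+sys.argv[1]+".png",p["pixels"][:,:,::-1]); pickle.dump(p,open(sys.argv[1]+".pkl","wb"))
t=np.radians(32); R=toolR(-.0377,t); g=np.array([.5156,.2460,.0938])
rel(g+.019*R[:,2],R); print((-p["R"].T@p["t"]).round(3),p["K"][0][0])
E
python3 w.py w1
```

```text
time_s: 2.1
ee_pos: [0.4625, 0.2487, 0.1787]
eef_rot: [2.584, 0.001, 1.537]
force: [-0.1, 0.5, 1.3]
grip_width: 0.052
grip_force: 0.0
t 2.15 shift [-2.000e-03  1.000e-04  2.386e-01] turn [-0.0002 -0.0009  0.0024] q [ 0.58  0.06  1.98 -0.5   0.7   0.93] F [-0.3 -0.1 -0.1] [-0.01  0.27  0.02] w 0.0517
[0.372 0.324 0.331] 371.64829954431775
```

View pics/w1.png

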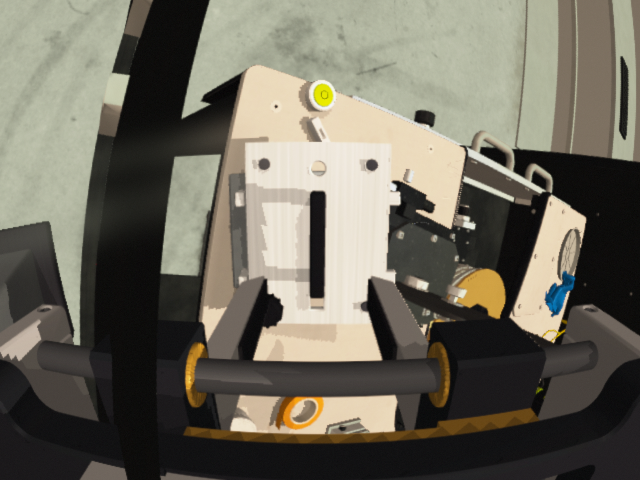

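The wrist view shows the plate centred: hole at (319,168), marks at (264,164) and (372,165), corners at (245,143), (391,142), (395,322). The bar's ends are at (317,192) and (317,306). I'll refine the pose with these.

```bash
cat >> h.py <<'E'
def fish(p,X):
    c=np.atleast_2d(X)@np.array(p["R"]).T+p["t"]; K=np.array(p["K"]); r=np.hypot(c[:,0],c[:,1]); th=np.arctan2(r,c[:,2])
    return np.c_[K[0,2]+K[0,0]*th*c[:,0]/r, K[1,2]+K[1,1]*th*c[:,1]/r]
def fit(p,P,v0,free,base=None):
    X=np.array([a for a,b in P])/1e3; U=np.array([b for a,b in P],float)
    f=lambda v:(fish(p,X@plateR(v[3],free).T+v[:3])-U).ravel()
    s=least_squares(f,v0); print(s.x.round(4),s.fun.round(1)); return s.x
E
python3 - <<'E'
from h import *
p=pickle.load(open("w1.pkl","rb"))
P=[((0,58,17),(319,168)),((44,62,17),(372,165)),((-44,62,17),(264,164)),((60,80,17),(391,142)),((-60,80,17),(245,143)),((60,-80,17),(395,322)),((0,42,51),(317,191)),((0,-42,51),(317,306))]
v=fit(p,P,[.539,.245,.056,-.038],np.radians(32))
R=toolR(v[3],np.radians(32)); g=v[:3]+plateR(v[3],np.radians(32))@[0,0,.0445]; print(g); rel(g+.019*R[:,2],R)
E
```

```text
[ 0.5372  0.2465  0.0659 -0.0055] [-0.6  0.3  1.5 -2.4 -1.   1.1  2.1 -1.6 -2.6  0.8 -6.8  1.5  2.   2.8
  4.3 -3. ]
[0.51359104 0.24665982 0.10359635]
t 2.15 shift [-2.000e-04  7.000e-03  2.199e-01] turn [-0.0002  0.01   -0.015 ] q [ 0.58  0.06  1.98 -0.5   0.7   0.93] F [-0.3 -0.1 -0.1] [-0.01  0.27  0.02] w 0.0517
```

```bash
python3 - <<'E'
from h import *
p=pickle.load(open("w1.pkl","rb"))
P=[((0,58,17),(319,168)),((44,62,17),(372,165)),((-44,62,17),(264,164)),((60,80,17),(391,142)),((-60,80,17),(245,143)),((0,42,51),(317,191)),((0,-42,51),(317,306))]
v=fit(p,P,[.539,.245,.056,-.038],np.radians(32))
v=fit(p,P[:5],[.539,.245,.056,-.038],np.radians(32))
X=np.array([a for a,b in P])/1e3; v=np.array([.5392,.2451,.056,-.0377])
print(fish(p,X@plateR(v[3],np.radians(32)).T+v[:3]).round(1))
E
```

```text
[ 0.5357  0.2458  0.0643 -0.0396] [-1.1  0.7  0.9 -0.4 -1.  -0.1  1.9  1.1 -1.8 -0.9  0.8  2.3  0.1 -3.1]
[ 0.54    0.2458  0.0588 -0.0299] [-0.8  0.3 -0.  -1.1  0.5  0.1  0.4  0.7 -0.1 -0.1]
[[316.  168.9]
 [369.4 164.9]
 [262.7 164.4]
 [388.9 143.9]
 [243.5 143.3]
 [315.8 192.8]
 [315.4 299.2]]
```

```bash
python3 -m pendant '[0,0.0035,0.1,0,0,0,0.1,0,0.0035,0.18,0,0,0,0.1,0,0.0035,0.22,0,0,0,0.1,0,0.0035,0.236,0,0,0,0.1,0,0.0035,0.236,0,0,0,0.1,0,0.0035,0.236,0,0,0,-0.6,0,0.0035,0.236,0,0,0,-1,0,0.0035,0.236,0,0,0,-1,0,0.0035,0.236,0,0,0,-1,0,0.0035,0.236,0,0,0,-1,0,0.0035,0.236,0,0,0,-1]' 60
python3 -c "
from station import status;o=status.get_obs();print(o)"
```

```text
time_s: 3.25
ee_pos: [0.5261, 0.2457, 0.0791]
eef_rot: [2.584, 0.0, 1.533]
force: [-5.6, -0.5, 4.2]
grip_width: 0.0114
grip_force: 60.0
{'time_s': 3.25, 'qpos': array([ 0.50054295,  0.3251596 ,  1.92941444, -0.6324575 ,  0.47765304,
        1.04610345]), 'joint_vel': array([ 1.19782242e-03,  5.79652282e-04, -3.76755058e-04,  9.99349421e-05,
        2.95828591e-03, -2.44560679e-04]), 'tau': array([-1.58730760e+00, -4.62676263e+01, -2.97845757e+01, -9.27917808e-01,
       -1.37043145e+00, -2.04509811e-02]), 'ee_pos': array([0.52613462, 0.24569172, 0.0791497 ]), 'eef_rot': array([2.58384023e+00, 3.14431786e-04, 1.53268597e+00]), 'force': array([-5.56588571, -0.47619366,  4.23637086]), 'moment': array([-0.02095348,  0.94924297, -0.10342861]), 'grip_force': 60.00283598899841, 'grip_width': 0.011446670474509056}
```

```bash
python3 -m pendant '[0,0,-0.02,0,0,0,-1,0,0,-0.04,0,0,0,-1,0,0,-0.08,0,0,0,-1,0,0,-0.12,0,0,0,-1,0,0,-0.16,0,0,0,-1,0,0,-0.16,0,0,0,-1,0,0,-0.16,0,0,0,-1]' 60
python3 - <<'E'
from h import *
R=toolR(-.0377)
rel([.38,.235,.19],R);rel([.37,0,.19],toolR(-.1)); rel([.38,-.2,.19],toolR(-.17)); rel([.515,-.2593,.15],toolR(-.17))
E
```

```text
time_s: 3.95
ee_pos: [0.4842, 0.2474, 0.1473]
eef_rot: [2.583, -0.0, 1.533]
force: [-0.1, 0.2, -5.2]
grip_width: 0.0114
grip_force: 60.0
t 3.95 shift [-0.0327 -0.1304 -0.1822] turn [ 3.559e-01 -3.000e-04 -0.000e+00] q [ 0.55  0.14  1.97 -0.53  0.62  0.96] F [-0.1  0.2 -5.2] [-0.05  0.81 -0.02] w 0.0114
t 3.95 shift [-0.5031 -0.1323 -0.1836] turn [ 0.3558 -0.0114  0.0386] q [ 0.55  0.14  1.97 -0.53  0.62  0.96] F [-0.1  0.2 -5.2] [-0.05  0.81 -0.02] w 0.0114
t 3.95 shift [-0.902  -0.1025 -0.1652] turn [ 0.3554 -0.0238  0.082 ] q [ 0.55  0.14  1.97 -0.53  0.62  0.96] F [-0.1  0.2 -5.2] [-0.05  0.81 -0.02] w 0.0114
t 3.95 shift [-1.0104  0.0877  0.048 ] turn [ 0.3554 -0.0238  0.082 ] q [ 0.55  0.14  1.97 -0.53  0.62  0.96] F [-0.1  0.2 -5.2] [-0.05  0.81 -0.02] w 0.0114
```

```bash
python3 -m pendant '[-0.01,-0.05,-0.09,0.09,0,0,-1,-0.02,-0.1,-0.15,0.18,0,0,-1,-0.033,-0.13,-0.182,0.27,0,0,-1,-0.08,-0.13,-0.182,0.356,0,0,-1,-0.16,-0.13,-0.182,0.356,0,0.01,-1,-0.25,-0.13,-0.183,0.356,-0.005,0.02,-1,-0.34,-0.13,-0.183,0.356,-0.008,0.03,-1,-0.42,-0.13,-0.183,0.356,-0.01,0.035,-1,-0.503,-0.132,-0.183,0.356,-0.011,0.039,-1,-0.59,-0.128,-0.18,0.356,-0.014,0.05,-1,-0.67,-0.12,-0.176,0.356,-0.017,0.06,-1,-0.75,-0.114,-0.172,0.356,-0.02,0.068,-1]' 60
python3 - <<'E'
from h import *
rel([.38,-.2,.19],toolR(-.17)); rel([.44,-.2593,.15],toolR(-.17)); rel([.515,-.2593,.15],toolR(-.17))
E
```

```text
time_s: 5.15
ee_pos: [0.3759, -0.126, 0.1893]
eef_rot: [-3.14, 0.001, 1.421]
force: [0.8, 1.4, -4.2]
grip_width: 0.0114
grip_force: 60.0
t 5.15 shift [-0.1451  0.0301 -0.0013] turn [-0.001   0.0008  0.0131] q [-0.41 -0.03  1.94 -0.    1.24 -0.26] F [ 0.8  1.4 -4.2] [-0.01 -0.03  0.04] w 0.0114
t 5.15 shift [-0.2444  0.1665  0.0786] turn [-0.001   0.0008  0.0131] q [-0.41 -0.03  1.94 -0.    1.24 -0.26] F [ 0.8  1.4 -4.2] [-0.01 -0.03  0.04] w 0.0114
t 5.15 shift [-0.2221  0.3148  0.0783] turn [-0.001   0.0008  0.0131] q [-0.41 -0.03  1.94 -0.    1.24 -0.26] F [ 0.8  1.4 -4.2] [-0.01 -0.03  0.04] w 0.0114
```

```bash
python3 -m pendant '[-0.08,0.06,0.02,0,0,0.006,-1,-0.16,0.1,0.04,0,0,0.013,-1,-0.24,0.166,0.079,0,0,0.013,-1,-0.235,0.22,0.12,0,0,0.013,-1,-0.23,0.27,0.16,0,0,0.013,-1,-0.222,0.315,0.208,0,0,0.013,-1,-0.222,0.315,0.208,0,0,0.013,-1,-0.222,0.315,0.208,0,0,0.013,-1]' 60
python3 - <<'E'
from h import *
from station import vision
f=lambda i,x0,y0:cv2.resize(i[y0:y0+90,x0:x0+120],(800,600),interpolation=cv2.INTER_CUBIC)
for n,a in (("top",(390,210)),("side",(165,140))):
    p=vision.camera(n); cv2.imwrite(f"pics/{n}2.png",f(p["pixels"][:,:,::-1],*a)); pickle.dump(p,open(n+"2.pkl","wb"))
rel([.515,-.2593,.085],toolR(-.17))
from station import status; print(status.get_obs()["ee_pos"],status.get_obs()["eef_rot"])
E
```

```text
time_s: 5.95
ee_pos: [0.515, -0.2569, 0.0844]
eef_rot: [-3.138, 0.0, 1.403]
force: [0.4, -0.5, -4.8]
grip_width: 0.0114
grip_force: 60.0
t 6.05 shift [-0.0041  0.0003  0.0026] turn [-0.0004  0.0008  0.0008] q [-0.53  0.48  1.57 -0.    1.1  -0.36] F [-0.3  0.3 -3.4] [-0.06  0.04 -0.  ] w 0.0113
[ 0.51521646 -0.25724659  0.08629572] [-3.14096449e+00  1.28514312e-03  1.40212955e+00]
```

View pics/top2.png

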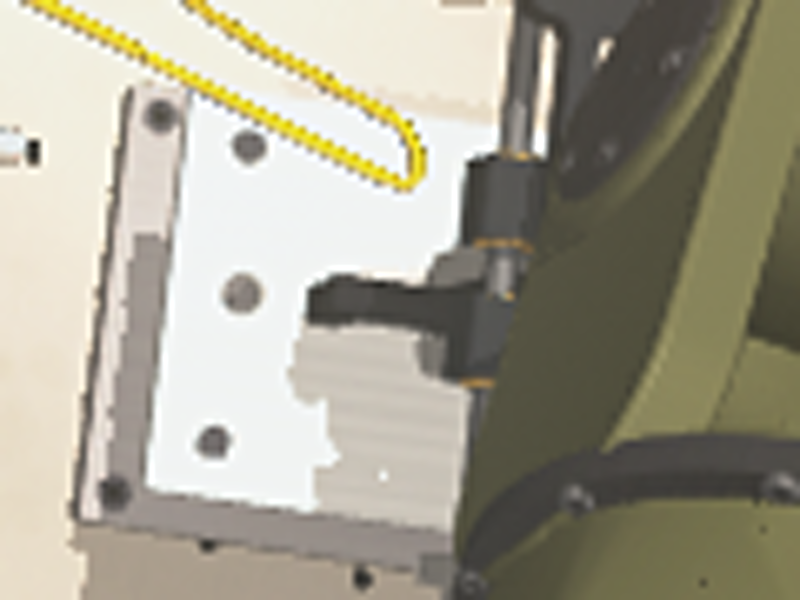

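View pics/side2.png

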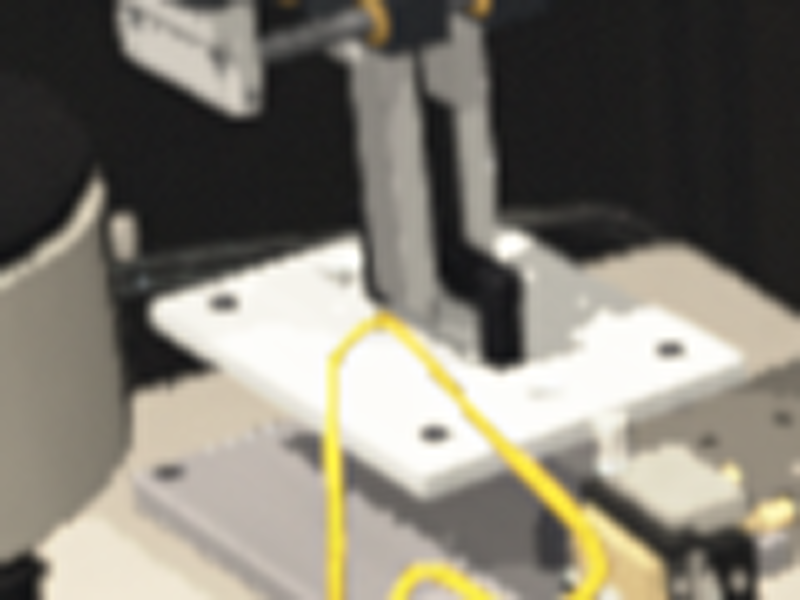

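Top view: hole at (243,293), marks at (249,146) and (213,441), all as crop pixels at 6.67x. Side view: marks at (434,433), (222,302), (670,348). The plate hangs level over the base, so I'll fit the plate and base offsets from the same cameras.

```bash
cat > g.py <<'E'
from h import *
T=pickle.load(open("top2.pkl","rb")); S=pickle.load(open("side2.pkl","rb"))
k=6.6667
a=lambda u,v:(u/k+390,v/k+210); b=lambda u,v:(u/k+165,v/k+140)
PT=[((0,58,17),a(243,293)),((44,62,17),a(249,146)),((-44,62,17),a(213,441)),((60,80,17),a(189,92)),((-60,80,17),a(147,490))]
PS=[((44,62,17),b(434,433)),((44,-62,17),b(222,302)),((-44,62,17),b(670,348)),((60,-80,17),b(152,310)),((-60,80,17),b(742,357)),((60,80,17),b(427,478))]
q=3.3333
c=lambda u,v:((u-400)/q+390,v/q+215); e=lambda u,v:((u-400)/q+170,(v-300)/q+160)
BT=[((70,90,14),c(465,27)),((70,-90,14),c(747,65)),((-70,-90,14),c(722,281)),((-70,90,14),c(438,240)),((0,58,34),c(505,137)),((0,-58,34),c(691,164))]
BS=[((0,58,34),e(660,488)),((0,-58,34),e(561,429)),((70,90,14),e(593,575)),((70,-90,14),e(448,470))]
def run(name,L,v0,zf=None,ang=2):
    def f(v):
        o=[]; p=np.array([v[0],v[1],v[3] if zf is None else zf])
        R=Ro.from_euler('zyx',[v[2]]+(list(v[4:6]) if len(v)>4 else [0,0])).as_matrix()
        for cam,Q in L: o.append((proj(cam,np.array([x for x,_ in Q])/1e3@R.T+p)-np.array([y for _,y in Q])).ravel())
        return np.concatenate(o)
    s=least_squares(f,v0); print(name,s.x.round(4),s.fun.round(1)); return s.x
run("plate T+S",[(T,PT),(S,PS)],[.515,-.257,-.17,.06])
run("plate T+S tilt",[(T,PT),(S,PS)],[.515,-.257,-.17,.06,0,0])
run("plate T",[(T,PT)],[.515,-.257,-.17],.061)
run("plate S",[(S,PS)],[.515,-.257,-.17],.061)
run("base T+S",[(T,BT),(S,BS)],[.515,-.257,-.17],0)
run("base T",[(T,BT)],[.515,-.257,-.17],0)
run("base S",[(S,BS)],[.515,-.257,-.17],0)
E
python3 g.py
```

```text
plate T+S [ 0.5144 -0.2564 -0.1631  0.0594] [-0.3  0.9 -0.7  0.6 -0.3  0.7  0.1 -0.6 -0.6  0.3 -0.2  0.5 -0.4  0.7
 -0.5  0.5 -0.7 -1.  -0.1 -0.3 -0.9 -0.8]
plate T+S tilt [ 0.5139 -0.2563 -0.1672  0.0596  0.0151  0.0035] [-0.3  0.9 -0.7  0.6 -0.3  0.7  0.1 -0.6 -0.6  0.2 -0.3  0.6 -0.2  0.8
 -0.5  0.2 -0.5 -0.8 -0.1 -0.7 -1.  -0.5]
plate T [ 0.5154 -0.2568 -0.157 ] [ 0.1  0.5 -0.5  0.1  0.2  0.4  0.3 -1.  -0.   0. ]
plate S [ 0.5162 -0.2529 -0.1609] [ 0.3  0.5 -0.1  0.7  0.   0.5 -0.4 -1.   0.5 -0.3 -0.3 -0.7]
base T+S [ 0.5148 -0.2587 -0.1698] [-1.1 -1.1 -0.9 -0.3 -0.3  1.2 -1.2  0.9  0.4  0.   0.9  0.1 -1.  -0.2
 -0.9 -0.8  0.2 -1.2 -0.7 -0.6]
base T [ 0.5151 -0.2595 -0.1693] [-0.8 -1.2 -0.5 -0.4  0.1  1.  -0.8  0.8  0.8 -0.1  1.3 -0.1]
base S [ 0.5162 -0.255  -0.1801] [-0.5  0.6  0.  -0.2  0.4 -0.3  0.1 -0.1]
```

```bash
python3 -m pendant '[-0.0046,0.001,0.02,0,0,0,-1,-0.0046,0.001,0.04,0,0,0,-1,-0.0046,0.001,0.06,0,0,0,-1,-0.0046,0.001,0.066,0,0,0,-1,-0.0046,0.001,0.07,0,0,0,-1,-0.0046,0.001,0.074,0,0,0,-1,-0.0046,0.001,0.078,0,0,0,-1,-0.0046,0.001,0.078,0,0,0,-1]' 60
python3 - <<'E'
from h import *
rel([.515,-.2593,.085],toolR(-.17))
E
```

```text
time_s: 6.85
ee_pos: [0.5156, -0.2593, 0.0468]
eef_rot: [-3.141, 0.001, 1.403]
force: [-1.0, -1.1, -4.5]
grip_width: 0.0117
grip_force: 60.0
t 6.85 shift [-0.0002 -0.0012 -0.0764] turn [-0.0007  0.0006  0.0011] q [-0.53  0.53  1.59 -0.    1.02 -0.36] F [-1.  -1.1 -4.5] [-0.18  0.09  0.02] w 0.0117
```

```bash
python3 -m pendant '[0,0,0.002,0,0,0,-1,0,0,0.004,0,0,0,-1,0,0,0.006,0,0,0,-1,0,0,0.008,0,0,0,-1,0,0,0.008,0,0,0,-1]' 60; python3 -c "
from station import status;o=status.get_obs();print(o['force'],o['moment'])"
```

```text
time_s: 7.35
ee_pos: [0.5156, -0.2601, 0.0436]
eef_rot: [-3.141, 0.002, 1.402]
force: [-4.3, -4.9, 5.4]
grip_width: 0.0115
grip_force: 60.0
[-4.30673856 -4.94249757  5.35872407] [-0.87459059  0.99562468  0.0692656 ]
```

```bash
python3 -m pendant '[-0.001,-0.001,0.006,0,0,0,-1,-0.002,-0.0016,0.006,0,0,0,-1,-0.002,-0.0016,0.004,0,0,0,-1,-0.002,-0.0016,0.004,0,0,0,-1]' 60; python3 -c "
from station import status;o=status.get_obs();print(o['force'],o['moment'],o['ee_pos'])"
```

```text
time_s: 7.75
ee_pos: [0.5145, -0.2601, 0.0406]
eef_rot: [-3.14, 0.001, 1.403]
force: [-1.6, -4.0, -7.1]
grip_width: 0.0116
grip_force: 60.0
[-1.5535944  -4.04759501 -7.08025323] [-1.02429499  0.28370801  0.04555866] [ 0.51448264 -0.26011862  0.04060655]
```

```bash
python3 -m pendant '[-0.001,0,0,0,0,0,-1,-0.0014,0,0.002,0,0,0,-1,-0.0014,0,0.004,0,0,0,-1,-0.0014,0,0.004,0,0,0,-1]' 60; python3 -c "
from station import status;o=status.get_obs();print(o['force'],o['moment'],o['ee_pos'])"
```

```text
time_s: 8.15
ee_pos: [0.5145, -0.2607, 0.0387]
eef_rot: [-3.14, 0.001, 1.403]
force: [-0.8, -1.0, -5.0]
grip_width: 0.0113
grip_force: 60.0
[-0.83603656 -0.98917946 -4.97836473] [-0.3660499  0.1311731  0.0423392] [ 0.51452283 -0.26068038  0.03871959]
```

```bash
python3 -m pendant '[0,0,0.002,0,0,0,-1,0,0,0.004,0,0,0,-1,0,0,0.006,0,0,0,-1,0,0,0.006,0,0,0,-1]' 60; python3 -c "
from station import status;o=status.get_obs();print(o['force'],o['moment'],o['ee_pos'])"
```

```text
time_s: 8.55
ee_pos: [0.5147, -0.2608, 0.0382]
eef_rot: [-3.141, 0.001, 1.403]
force: [-13.4, 5.0, 24.4]
grip_width: 0.0116
grip_force: 60.0
[-13.40226393   5.03604824  24.43704714] [0.87348649 2.51760753 0.05741511] [ 0.51466549 -0.26084285  0.03816468]
```

```bash
python3 -m pendant '[0,0,-0.003,0,0,0,-1,0,0,-0.005,0,0,0,-1,0,0,-0.005,0,0,0,-0.4,0,0,-0.005,0,0,0,-0.4,0,0,-0.005,0,0,0,-0.4,0,0,-0.03,0,0,0,-0.4,0,0,-0.08,0,0,0,-0.4,0,0,-0.14,0,0,0,-0.4,0,0,-0.2,0,0,0,-1,0,0,-0.2,0,0,0,-1]' 60
cat > s.py <<'E'
from h import *
from station import vision,silhouettes,status
import sys
p=vision.camera("side"); cv2.imwrite("pics/"+sys.argv[1]+".png",cv2.resize(p["pixels"][150:255:,165:305,::-1],(800,600),interpolation=cv2.INTER_CUBIC)); pickle.dump(p,open(sys.argv[1]+".pkl","wb"))
o=status.get_obs(); print(o["ee_pos"],o["eef_rot"],o["force"],o["qpos"].round(2))
E
python3 s.py s3
```

```text
time_s: 9.55
ee_pos: [0.5162, -0.2616, 0.1409]
eef_rot: [3.136, 0.003, 1.403]
force: [0.3, 0.6, -0.4]
grip_width: 0.0153
grip_force: 0.0
[ 0.51543743 -0.26116367  0.13840886] [3.13871344e+00 2.30033364e-03 1.40253667e+00] [ 0.34570525 -0.05973686 -0.77438277] [-0.53  0.42  1.52 -0.    1.2  -0.36]
```

View pics/s3.png

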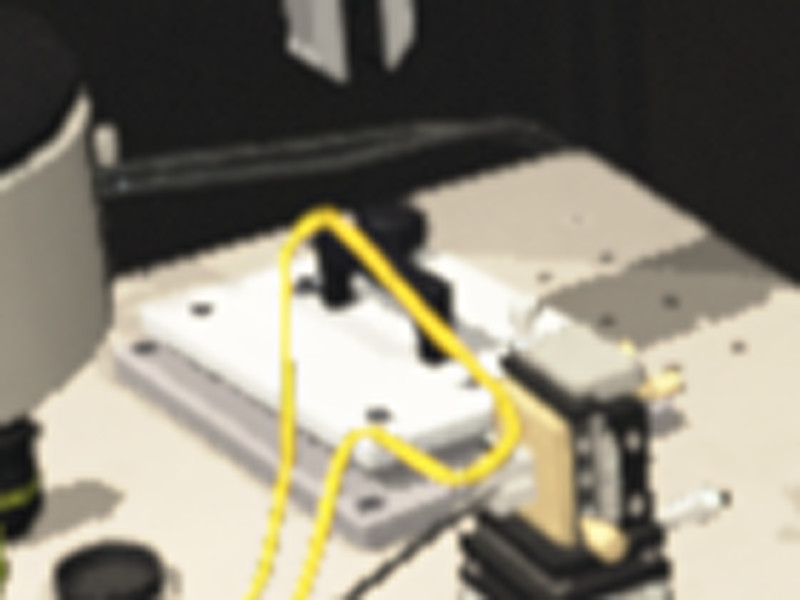

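```bash
python3 - <<'E'
from h import *
R=toolR(-.169)
rel([.4605,-.3134,.07],R); rel([.4605,-.3134,.0505],R); rel([.5753,-.1991,.031],R)
E
```

```text
t 9.6 shift [-0.1211 -0.0912  0.1368] turn [0.0018 0.0015 0.0005] q [-0.53  0.42  1.52 -0.    1.2  -0.36] F [ 0.3 -0.1 -0.8] [-0.09  0.08  0.04] w 0.0118
t 9.6 shift [-0.121  -0.0913  0.1758] turn [0.0018 0.0015 0.0005] q [-0.53  0.42  1.52 -0.    1.2  -0.36] F [ 0.3 -0.1 -0.8] [-0.09  0.08  0.04] w 0.0118
t 9.6 shift [0.1429 0.0966 0.2148] turn [0.0018 0.0015 0.0005] q [-0.53  0.42  1.52 -0.    1.2  -0.36] F [ 0.3 -0.1 -0.8] [-0.09  0.08  0.04] w 0.0118
```

```bash
python3 -m pendant '[-0.06,-0.045,0.03,0,0,0,-1,-0.121,-0.091,0.08,0,0,0,-1,-0.121,-0.091,0.137,0,0,0,-1,-0.121,-0.091,0.15,0,0,0,-1,-0.121,-0.091,0.16,0,0,0,-1,-0.121,-0.091,0.166,0,0,0,-1,-0.121,-0.091,0.166,0,0,0,-1,-0.121,-0.091,0.166,0,0,0,-1]' 60
python3 - <<'E'
from h import *
R=toolR(-.169)
rel([.4605,-.3134,.0505],R)
from station import vision
p=vision.camera("wrist"); cv2.imwrite("pics/w4.png",p["pixels"][180:,80:560,::-1]); pickle.dump(p,open("w4.pkl","wb"))
P=plateR(-.169,0); print(fish(p,np.array([[-44,-62,36.5],[-30,-62,36.5],[-58,-62,36.5],[-44,-48,36.5],[0,42,51],[0,58,20],[-44,62,17]])/1e3@P.T+[.5143,-.2597,.014])-[80,180])
E
```

```text
time_s: 10.4
ee_pos: [0.4601, -0.3127, 0.0536]
eef_rot: [-3.141, 0.001, 1.403]
force: [-0.3, -0.0, 0.2]
grip_width: 0.0004
grip_force: 0.0
t 10.4 shift [-0.0012  0.0011  0.0063] turn [-0.0001  0.0009  0.0009] q [-0.66  0.48  1.65 -0.    1.01 -0.49] F [-0.3 -0.   0.2] [-0.07  0.04  0.  ] w 0.0004
[[ 235.43699504  111.90062746]
 [ 261.91421964  111.86753912]
 [ 208.97695967  111.77393031]
 [ 235.43379423   86.72955804]
 [ 332.13575565  -93.57007299]
 [ 317.69697153 -112.7630976 ]
 [ 235.78921919 -121.27687666]]
```

View pics/w4.png

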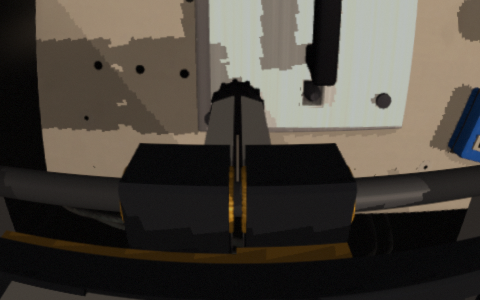

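The knob's front rim at (238,82) sits directly under the closed fingers. Pressing now.

```bash
for i in 1; do python3 -m pendant '[0.001,0.001,0.002,0,0,0,-1,0.001,0.001,0.003,0,0,0,-1,0.001,0.001,0.004,0,0,0,-1,0.001,0.001,0.005,0,0,0,-1,0.001,0.001,0.006,0,0,0,-1,0.001,0.001,0.006,0,0,0,-1]' 60; done
python3 -m pendant '[0,0,0.001,0,0,0,-1,0,0,0.002,0,0,0,-1,0,0,0.002,0,0,0,-1]'
python3 -m pendant '[0,0,0.001,0,0,0,-1,0,0,0.002,0,0,0,-1,0,0,0.002,0,0,0,-1]'
```

```text
time_s: 11.05
ee_pos: [0.46, -0.3124, 0.0498]
eef_rot: [-3.14, 0.001, 1.402]
force: [-0.1, 0.4, 0.8]
grip_width: 0.0001
grip_force: 0.0
time_s: 11.35
ee_pos: [0.46, -0.3124, 0.0488]
eef_rot: [-3.14, 0.001, 1.402]
force: [0.2, -0.6, 0.5]
grip_width: 0.0003
grip_force: 0.0
time_s: 11.65
ee_pos: [0.46, -0.3124, 0.0478]
eef_rot: [-3.14, 0.001, 1.403]
force: [0.1, -0.2, -0.8]
grip_width: 0.0007
grip_force: 0.0
```

```bash
for i in 1; do python3 -m pendant '[0,0,0.001,0,0,0,-1,0,0,0.002,0,0,0,-1,0,0,0.002,0,0,0,-1]'
python3 -m pendant '[0,0,0.001,0,0,0,-1,0,0,0.002,0,0,0,-1,0,0,0.002,0,0,0,-1]'
python3 -m pendant '[0,0,0.001,0,0,0,-1,0,0,0.002,0,0,0,-1,0,0,0.002,0,0,0,-1]'; done
```

```text
time_s: 11.95
ee_pos: [0.4601, -0.3125, 0.0471]
eef_rot: [-3.141, 0.001, 1.402]
force: [0.2, 0.2, 3.2]
grip_width: 0.0005
grip_force: 1.4
time_s: 12.25
ee_pos: [0.4601, -0.3126, 0.0466]
eef_rot: [-3.141, 0.001, 1.403]
force: [-3.2, 1.7, 10.0]
grip_width: 0.0004
grip_force: 5.1
time_s: 12.55
ee_pos: [0.4601, -0.3126, 0.0462]
eef_rot: [-3.141, 0.001, 1.403]
force: [-6.9, 3.0, 17.2]
grip_width: 0.0006
grip_force: 8.9
```

```bash
python3 -m pendant '[0,0,0.002,0,0,0,-1,0,0,0.004,0,0,0,-1,0,0,0.004,0,0,0,-1]'
python3 -m pendant '[0,0,-0.005,0,0,0,-1,0,0,-0.009,0,0,0,-1,0,0,-0.009,0,0,0,-1]'
python3 -m pendant '[0,0,-0.005,0,0,0,-1,0,0,-0.03,0,0,0,-1,0,0,-0.05,0,0,0,-1,0,0,-0.05,0,0,0,-0.1]'
python3 - <<'E'
from h import *
R=toolR(-.169)
rel([.4605,-.3134,.0345],R)
E
```

```text
time_s: 12.85
ee_pos: [0.4601, -0.3128, 0.0455]
eef_rot: [-3.141, 0.002, 1.403]
force: [-13.2, 7.0, 33.2]
grip_width: 0.0004
grip_force: 16.9
time_s: 13.15
ee_pos: [0.4602, -0.3124, 0.0474]
eef_rot: [-3.141, 0.001, 1.403]
force: [1.7, -0.0, -0.2]
grip_width: 0.0005
grip_force: 0.0
time_s: 13.55
ee_pos: [0.4609, -0.3129, 0.0744]
eef_rot: [3.14, 0.002, 1.403]
force: [0.2, 0.1, 0.3]
grip_width: 0.0056
grip_force: 0.0
t 13.55 shift [-0.0009 -0.0007  0.0797] turn [0.0009 0.0014 0.0005] q [-0.66  0.46  1.63 -0.    1.05 -0.49] F [0.2 0.1 0.3] [-0.06  0.09  0.  ] w 0.0056
```

```bash
python3 -m pendant '[0,0,0,0,0,0,-0.1,0,0,0,0,0,0,-0.1,0,0,0.04,0,0,0,-0.1,0,0,0.07,0,0,0,-0.1,0,0,0.08,0,0,0,-0.1,0,0,0.08,0,0,0,-0.6,0,0,0.08,0,0,0,-0.6,0,0,0.08,0,0,0,-0.6,0,0,0.08,0,0,0,-0.6,0,0,0.08,0,0,0,-0.6]' 15
python3 -c "
from station import status;o=status.get_obs();print(o['force'],o['moment'],o['qpos'])"
```

```text
time_s: 14.55
ee_pos: [0.4603, -0.3126, 0.0328]
eef_rot: [-3.141, 0.001, 1.403]
force: [0.9, -0.8, 0.3]
grip_width: 0.0269
grip_force: 15.0
[ 0.93448694 -0.75620013  0.32792255] [-0.21397038  0.00515605  0.07226926] [-6.61762555e-01  5.15710209e-01  1.65612127e+00 -1.58748824e-03
  9.69417183e-01 -4.92630844e-01]
```

```bash
python3 -m pendant '[0,0,-0.0005,0,0,0.08,-0.6,0,0,-0.001,0,0,0.16,-0.6,0,0,-0.0014,0,0,0.24,-0.6,0,0,-0.0019,0,0,0.32,-0.6,0,0,-0.0024,0,0,0.4,-0.6,0,0,-0.0029,0,0,0.48,-0.6,0,0,-0.0034,0,0,0.56,-0.6,0,0,-0.0038,0,0,0.64,-0.6,0,0,-0.0043,0,0,0.72,-0.6,0,0,-0.0043,0,0,0.72,-0.6]' 15
python3 -c "
from station import status;o=status.get_obs();print(o['force'],o['moment'],o['qpos'].round(3))"
```

```text
time_s: 15.55
ee_pos: [0.4609, -0.313, 0.0352]
eef_rot: [3.139, -0.0, 0.267]
force: [3.7, -3.4, -0.7]
grip_width: 0.0273
grip_force: 15.0
[ 3.6832527  -3.41783972 -0.72217636] [-0.46343517 -0.62132527  0.02276723] [-6.620e-01  5.120e-01  1.654e+00 -1.000e-03  9.730e-01  6.430e-01]
```

```bash
python3 -m pendant '[0,0,-0.0004,0,0,0.07,-0.6,0,0,-0.0008,0,0,0.14,-0.6,0,0,-0.0012,0,0,0.2,-0.6,0,0,-0.0012,0,0,0.2,-0.6]' 15
python3 -c "
from station import status;o=status.get_obs();print(o['force'],o['moment'],o['qpos'].round(3))"
python3 -m pendant '[0,0,0,0,0,0.2,-0.1,0,0,0,0,0,0.2,-0.1,0,0,-0.03,0,0,0.2,-0.1,0,0,-0.05,0,0,0.2,-1,0,0,-0.05,0,0,0.2,-1,0,0,-0.05,0,0,0.2,-1,0,0,-0.05,0,0,0.2,-1,0,0,-0.034,0,0,0.2,-1,0,0,-0.034,0,0,0.2,-1]' 15
```

```text
time_s: 15.95
ee_pos: [0.4611, -0.3134, 0.0359]
eef_rot: [3.139, -0.002, -0.046]
force: [5.7, -5.1, -1.9]
grip_width: 0.0272
grip_force: 15.0
[ 5.7029951 -5.0915016 -1.9177526] [-0.89935478 -0.84394466 -0.07142244] [-0.662  0.512  1.654 -0.002  0.973  0.956]
time_s: 16.85
ee_pos: [0.4595, -0.3119, 0.0506]
eef_rot: [3.141, 0.003, -0.356]
force: [0.1, -0.9, -0.5]
grip_width: 0.0007
grip_force: 0.0
```

```bash
for i in 1; do python3 -m pendant '[0,0,0.001,0,0,0,-1,0,0,0.001,0,0,0,-1]'; python3 -m pendant '[0,0,0.001,0,0,0,-1,0,0,0.001,0,0,0,-1]'; python3 -m pendant '[0,0,0.001,0,0,0,-1,0,0,0.001,0,0,0,-1]'; python3 -m pendant '[0,0,0.001,0,0,0,-1,0,0,0.001,0,0,0,-1]'; done | egrep 'pos|force: \['
```

```text
ee_pos: [0.46, -0.3123, 0.0514]
force: [-0.5, -0.3, 0.1]
ee_pos: [0.4601, -0.3124, 0.0512]
force: [-0.5, 0.1, 0.2]
ee_pos: [0.4601, -0.3124, 0.0506]
force: [0.7, -0.4, 1.1]
ee_pos: [0.4601, -0.3125, 0.0502]
force: [0.2, -0.7, 0.7]
```

```bash
for i in 1; do python3 -m pendant '[0,0,0.001,0,0,0,-1,0,0,0.001,0,0,0,-1]'; python3 -m pendant '[0,0,0.001,0,0,0,-1,0,0,0.001,0,0,0,-1]'; python3 -m pendant '[0,0,0.001,0,0,0,-1,0,0,0.001,0,0,0,-1]'; python3 -m pendant '[0,0,0.002,0,0,0,-1,0,0,0.002,0,0,0,-1]'; python3 -m pendant '[0,0,0.002,0,0,0,-1,0,0,0.002,0,0,0,-1]'; done | egrep 'pos|force: \['
```

```text
ee_pos: [0.4601, -0.3124, 0.0496]
force: [-0.0, 0.2, 1.6]
ee_pos: [0.4601, -0.3125, 0.0494]
force: [-1.6, -0.6, 2.8]
ee_pos: [0.4601, -0.3126, 0.0492]
force: [-3.6, 0.8, 8.7]
ee_pos: [0.4601, -0.3127, 0.0488]
force: [-7.0, 2.6, 16.5]
ee_pos: [0.4602, -0.3128, 0.0485]
force: [-10.0, 3.7, 24.2]
```

```bash
python3 - <<'E'
from h import *
R=toolR(-.169,0,-.35)
rel([.46,-.3125,.10],R);rel([.5753,-.1991,.10],R); rel([.5753,-.1991,.034],R)
E
```

```text
t 18.65 shift [-0.0005 -0.0002 -0.103 ] turn [ 8.000e-04  9.000e-04 -8.967e-01] q [-0.66  0.49  1.65 -0.    1.    1.27] F [-10.    3.7  24.2] [ 0.81  2.19 -0.05] w 0.0007
t 18.65 shift [ 0.1364 -0.2932 -0.1036] turn [ 8.000e-04  9.000e-04 -8.967e-01] q [-0.66  0.49  1.65 -0.    1.    1.27] F [-10.    3.7  24.2] [ 0.81  2.19 -0.05] w 0.0007
t 18.65 shift [ 0.1364 -0.2935  0.0284] turn [ 8.000e-04  9.000e-04 -8.967e-01] q [-0.66  0.49  1.65 -0.    1.    1.27] F [-10.    3.7  24.2] [ 0.81  2.19 -0.05] w 0.0007
```

```bash
python3 -m pendant '[0,0,-0.05,0,0,0,-1,0,0,-0.103,0,0,-0.09,-1,0.04,-0.08,-0.103,0,0,-0.18,-1,0.07,-0.15,-0.103,0,0,-0.27,-1,0.1,-0.22,-0.103,0,0,-0.36,-1,0.136,-0.293,-0.103,0,0,-0.45,-1,0.136,-0.293,-0.103,0,0,-0.54,-1,0.136,-0.293,-0.103,0,0,-0.63,-1,0.136,-0.293,-0.103,0,0,-0.72,-1,0.136,-0.293,-0.07,0,0,-0.81,-1,0.136,-0.293,-0.03,0,0,-0.9,-1,0.136,-0.293,-0.03,0,0,-0.9,-1]'
python3 - <<'E'
from h import *
rel([.5753,-.1991,.034],toolR(-.169,0,-.35))
E
```

```text
time_s: 19.85
ee_pos: [0.5737, -0.1982, 0.0588]
eef_rot: [-3.136, 0.002, 1.059]
force: [0.7, -0.3, 0.3]
grip_width: 0.0007
grip_force: 0.0
t 19.85 shift [0.0001 0.004  0.0495] turn [-0.0034  0.001   0.0048] q [-0.39  0.58  1.48 -0.    1.09  0.12] F [ 0.7 -0.3  0.3] [-0.08  0.08 -0.03] w 0.0007
```

```bash
python3 -m pendant '[0,0.002,0.02,0,0,0,-1,0,0.002,0.036,0,0,0,-1,0,0.002,0.044,0,0,0,-1,0,0.002,0.047,0,0,0,-1,0,0.002,0.047,0,0,0,-1,0,0.002,0.047,0,0,0,-1]' | egrep 'pos|force: \['
for i in 1; do python3 -m pendant '[0,0,0.001,0,0,0,-1,0,0,0.001,0,0,0,-1]'; python3 -m pendant '[0,0,0.001,0,0,0,-1,0,0,0.001,0,0,0,-1]'; python3 -m pendant '[0,0,0.001,0,0,0,-1,0,0,0.001,0,0,0,-1]'; python3 -m pendant '[0,0,0.001,0,0,0,-1,0,0,0.001,0,0,0,-1]';python3 -m pendant '[0,0,0.001,0,0,0,-1,0,0,0.001,0,0,0,-1]'; python3 -m pendant '[0,0,0.001,0,0,0,-1,0,0,0.001,0,0,0,-1]';python3 -m pendant '[0,0,0.001,0,0,0,-1,0,0,0.001,0,0,0,-1]'; python3 -m pendant '[0,0,0.001,0,0,0,-1,0,0,0.001,0,0,0,-1]'; done | egrep 'pos|force: \['
```

```text
ee_pos: [0.576, -0.1994, 0.0383]
force: [0.2, 0.3, 0.4]
ee_pos: [0.5759, -0.1994, 0.0376]
force: [-0.3, -0.4, 0.6]
ee_pos: [0.5758, -0.1994, 0.0369]
force: [0.5, 0.8, -0.3]
ee_pos: [0.5758, -0.1993, 0.0363]
force: [-0.1, -0.0, -0.3]
ee_pos: [0.5758, -0.1994, 0.0358]
force: [1.0, -0.6, 0.0]
ee_pos: [0.5758, -0.1993, 0.0353]
force: [-0.5, 0.9, 0.6]
ee_pos: [0.5758, -0.1993, 0.0348]
force: [-0.6, -0.8, 0.5]
ee_pos: [0.5758, -0.1994, 0.0344]
force: [-0.8, 0.8, 0.4]
ee_pos: [0.5758, -0.1994, 0.0339]
force: [-0.8, 0.0, -0.2]
```

```bash
for i in 1; do python3 -m pendant '[0,0,0.001,0,0,0,-1,0,0,0.002,0,0,0,-1]'; python3 -m pendant '[0,0,0.001,0,0,0,-1,0,0,0.001,0,0,0,-1]'; python3 -m pendant '[0,0,0.001,0,0,0,-1,0,0,0.001,0,0,0,-1]'; python3 -m pendant '[0,0,0.001,0,0,0,-1,0,0,0.001,0,0,0,-1]';python3 -m pendant '[0,0,0.001,0,0,0,-1,0,0,0.001,0,0,0,-1]'; python3 -m pendant '[0,0,0.001,0,0,0,-1,0,0,0.001,0,0,0,-1]';python3 -m pendant '[0,0,0.001,0,0,0,-1,0,0,0.001,0,0,0,-1]'; python3 -m pendant '[0,0,0.001,0,0,0,-1,0,0,0.001,0,0,0,-1]'; done | egrep 'pos|force: \['
```

```text
ee_pos: [0.5758, -0.1994, 0.0329]
force: [-0.3, -0.2, -0.1]
ee_pos: [0.5758, -0.1993, 0.0323]
force: [-0.4, -0.4, -0.3]
ee_pos: [0.5758, -0.1994, 0.0319]
force: [0.6, 0.2, 0.7]
ee_pos: [0.5758, -0.1994, 0.0314]
force: [0.4, -0.3, -0.1]
ee_pos: [0.5759, -0.1994, 0.0313]
force: [-1.9, 0.4, 5.1]
ee_pos: [0.5759, -0.1994, 0.0312]
force: [-4.1, 1.2, 10.9]
ee_pos: [0.576, -0.1994, 0.0312]
force: [-5.8, 2.4, 14.7]
ee_pos: [0.576, -0.1994, 0.0311]
force: [-7.8, 2.0, 18.2]
```

```bash
python3 - <<'E'
from h import *
R=toolR(-.169)
rel([.5758,-.1994,.1],R);rel([.4603,-.3127,.1],R); rel([.4603,-.3127,.035],R)
E
```

```text
t 23.65 shift [-0.0004 -0.0004 -0.1379] turn [-2.000e-04  7.000e-04 -2.195e-01] q [-0.39  0.62  1.49 -0.    1.03  0.12] F [-7.8  2.  18.2] [ 0.6   1.67 -0.05] w 0.0007
t 23.65 shift [-0.3112 -0.0902 -0.1376] turn [-2.000e-04  7.000e-04 -2.195e-01] q [-0.39  0.62  1.49 -0.    1.03  0.12] F [-7.8  2.  18.2] [ 0.6   1.67 -0.05] w 0.0007
t 23.65 shift [-0.3111 -0.0902 -0.0076] turn [-2.000e-04  7.000e-04 -2.195e-01] q [-0.39  0.62  1.49 -0.    1.03  0.12] F [-7.8  2.  18.2] [ 0.6   1.67 -0.05] w 0.0007
```

```bash
python3 -m pendant '[0,0,-0.06,0,0,0,-1,0,0,-0.135,0,0,-0.05,-1,-0.08,-0.025,-0.135,0,0,-0.1,-1,-0.16,-0.05,-0.135,0,0,-0.16,-1,-0.24,-0.07,-0.135,0,0,-0.219,-0.1,-0.311,-0.09,-0.135,0,0,-0.219,-0.1,-0.311,-0.09,-0.08,0,0,-0.219,-0.1,-0.311,-0.09,-0.08,0,0,-0.219,-0.1,-0.311,-0.09,-0.08,0,0,-0.219,-0.1]'
python3 - <<'E'
from h import *
R=toolR(-.169)
rel([.4603,-.3127,.0355],R)
E
```

```text
time_s: 24.55
ee_pos: [0.4604, -0.3123, 0.0698]
eef_rot: [-3.14, 0.0, 1.401]
force: [0.7, -0.0, 0.4]
grip_width: 0.0369
grip_force: 0.0
t 24.55 shift [-0.0007  0.0001  0.0685] turn [-0.0012  0.0002 -0.0004] q [-0.66  0.46  1.64 -0.    1.05 -0.49] F [ 0.7 -0.   0.4] [-0.05  0.06 -0.03] w 0.0369
```

Grip and wind 30° more.

```bash
python3 -m pendant '[0,0,0.04,0,0,0,-0.1,0,0,0.065,0,0,0,-0.1,0,0,0.0685,0,0,0,-0.1,0,0,0.0685,0,0,0,-0.6,0,0,0.0685,0,0,0,-0.6,0,0,0.0685,0,0,0,-0.6,0,0,0.0685,0,0,0,-0.6,0,0,0.0681,0,0,0.08,-0.6,0,0,0.0676,0,0,0.16,-0.6,0,0,0.0671,0,0,0.24,-0.6,0,0,0.0665,0,0,0.333,-0.6,0,0,0.0665,0,0,0.333,-0.6]' 20
python3 -c "
from station import status;o=status.get_obs();print(o['force'],o['moment'],o['qpos'].round(3))"
python3 -m pendant '[0,0,0,0,0,0,-0.1,0,0,0,0,0,0,-0.1,0,0,-0.02,0,0,0,-0.1,0,0,-0.05,0,0,0,-1,0,0,-0.05,0,0,0,-1,0,0,-0.05,0,0,0,-1,0,0,-0.05,0,0,0,-1,0,0,-0.036,0,0,0,-1,0,0,-0.036,0,0,0,-1,0,0,-0.036,0,0,0,-1]'
```

```text
time_s: 25.75
ee_pos: [0.4605, -0.3128, 0.0368]
eef_rot: [3.141, 0.001, 0.875]
force: [1.4, -0.9, 2.1]
grip_width: 0.0271
grip_force: 20.0
[ 1.36242469 -0.94827574  2.1335487 ] [-0.06381789  0.05330767 -0.06237649] [-6.620e-01  5.100e-01  1.653e+00 -1.000e-03  9.780e-01  3.400e-02]
time_s: 26.75
ee_pos: [0.46, -0.3125, 0.0538]
eef_rot: [-3.14, 0.001, 0.878]
force: [-0.2, -0.2, -0.1]
grip_width: 0.0005
grip_force: 0.0
```

```bash
for i in 1; do python3 -m pendant '[0,0,0.002,0,0,0,-1,0,0,0.004,0,0,0,-1,0,0,0.004,0,0,0,-1]'; python3 -m pendant '[0,0,0.001,0,0,0,-1,0,0,0.001,0,0,0,-1]'; python3 -m pendant '[0,0,0.001,0,0,0,-1,0,0,0.001,0,0,0,-1]'; python3 -m pendant '[0,0,0.001,0,0,0,-1,0,0,0.001,0,0,0,-1]';python3 -m pendant '[0,0,0.001,0,0,0,-1,0,0,0.001,0,0,0,-1]'; python3 -m pendant '[0,0,0.001,0,0,0,-1,0,0,0.001,0,0,0,-1]';python3 -m pendant '[0,0,0.001,0,0,0,-1,0,0,0.001,0,0,0,-1]'; python3 -m pendant '[0,0,0.001,0,0,0,-1,0,0,0.001,0,0,0,-1]'; done | egrep 'pos|force: \['
```

```text
ee_pos: [0.4602, -0.3127, 0.0523]
force: [-0.2, 0.0, -0.7]
ee_pos: [0.4602, -0.3127, 0.0519]
force: [-0.3, 0.5, 0.3]
ee_pos: [0.4602, -0.3127, 0.0514]
force: [0.5, 0.2, 0.3]
ee_pos: [0.4602, -0.3126, 0.0508]
force: [-0.8, 0.3, 0.1]
ee_pos: [0.4602, -0.3127, 0.0504]
force: [-0.4, -0.1, -0.1]
ee_pos: [0.4602, -0.3127, 0.0502]
force: [-1.9, 0.6, 4.7]
ee_pos: [0.4603, -0.3128, 0.05]
force: [-3.3, 1.7, 8.8]
ee_pos: [0.4603, -0.3128, 0.0499]
force: [-4.9, 3.2, 13.0]
```

```bash
python3 - <<'E'
from h import *
R=toolR(-.169,0,-.524)
rel([.4603,-.3127,.075],R); rel([.4053,-.304,.075],R); rel([.4053,-.304,.003],R)
E
```

```text
t 28.45 shift [ 0.0002 -0.0001 -0.0502] turn [-0.0001  0.001   0.0001] q [-0.66  0.49  1.65 -0.    1.    0.03] F [-4.9  3.2 13. ] [0.57 1.25 0.02] w 0.001
t 28.45 shift [-0.0567 -0.0958 -0.0501] turn [-0.0001  0.001   0.0001] q [-0.66  0.49  1.65 -0.    1.    0.03] F [-4.9  3.2 13. ] [0.57 1.25 0.02] w 0.001
t 28.45 shift [-0.0565 -0.0958  0.0939] turn [-0.0001  0.001   0.0001] q [-0.66  0.49  1.65 -0.    1.    0.03] F [-4.9  3.2 13. ] [0.57 1.25 0.02] w 0.001
```

```bash
for i in 1; do python3 -m pendant '[0,0,-0.05,0,0,0,-1,-0.03,-0.05,-0.05,0,0,0,-1,-0.057,-0.096,-0.03,0,0,0,-1,-0.057,-0.096,0.05,0,0,0,-1,-0.057,-0.096,0.08,0,0,0,-1,-0.057,-0.096,0.09,0,0,0,-1,-0.057,-0.096,0.092,0,0,0,-1,-0.057,-0.096,0.094,0,0,0,-1,-0.057,-0.096,0.094,0,0,0,-1]'; python3 -m pendant '[0,0,0.001,0,0,0,-1,0,0,0.001,0,0,0,-1]'; python3 -m pendant '[0,0,0.001,0,0,0,-1,0,0,0.001,0,0,0,-1]'; python3 -m pendant '[0,0,0.001,0,0,0,-1,0,0,0.001,0,0,0,-1]';python3 -m pendant '[0,0,0.001,0,0,0,-1,0,0,0.001,0,0,0,-1]'; python3 -m pendant '[0,0,0.001,0,0,0,-1,0,0,0.001,0,0,0,-1]'; done | egrep 'pos|force: \['
```

```text
ee_pos: [0.4054, -0.3042, 0.0027]
force: [-0.5, -0.5, -0.0]
ee_pos: [0.4052, -0.3041, 0.0018]
force: [-0.0, -0.8, -0.4]
ee_pos: [0.405, -0.304, 0.001]
force: [0.7, 0.1, 0.3]
ee_pos: [0.405, -0.3039, 0.0004]
force: [0.2, -0.2, 0.1]
ee_pos: [0.405, -0.3039, 0.0003]
force: [-2.2, 2.6, 6.6]
ee_pos: [0.4051, -0.304, 0.0002]
force: [-4.7, 3.1, 13.6]
```

Touching the worktop shows the fingertip reads +0.4 mm, so flush knob top should read 0.0509. It now reads about 0.0504, which leaves about 0.5 mm, or 15°.

```bash
python3 -m pendant '[0,0,-0.08,0,0,0,-0.1,0,0,-0.14,0,0,0,-0.1,0.03,0.05,-0.14,0,0,0,-0.1,0.057,0.096,-0.14,0,0,0,-0.1,0.057,0.096,-0.14,0,0,0,-0.1]'
python3 - <<'E'
from h import *
rel([.4603,-.3127,.0365],toolR(-.169,0,-.524))
E
```

```text
time_s: 30.85
ee_pos: [0.4623, -0.3129, 0.0696]
eef_rot: [3.141, 0.001, 0.879]
force: [0.6, 0.4, 0.1]
grip_width: 0.0372
grip_force: 0.0
t 30.85 shift [-0.0022 -0.0034  0.0662] turn [0.0006 0.0007 0.0007] q [-0.66  0.47  1.63 -0.    1.04  0.03] F [0.6 0.4 0.1] [-0.07  0.15 -0.01] w 0.0372
```

```bash
python3 -m pendant '[0,0,0.04,0,0,0,-0.1,0,0,0.062,0,0,0,-0.1,0,0,0.066,0,0,0,-0.1,0,0,0.066,0,0,0,-0.6,0,0,0.066,0,0,0,-0.6,0,0,0.066,0,0,0,-0.6,0,0,0.066,0,0,0,-0.6,0,0,0.0655,0,0,0.06,-0.6,0,0,0.065,0,0,0.12,-0.6,0,0,0.065,0,0,0.167,-0.6,0,0,0.065,0,0,0.167,-0.6]' 20
python3 -c "
from station import status;o=status.get_obs();print(o['force'],o['moment'],o['qpos'].round(3))"
for i in 1; do python3 -m pendant '[0,0,0,0,0,0,-0.1,0,0,0,0,0,0,-0.1,0,0,-0.02,0,0,0,-0.1,0,0,-0.05,0,0,0,-1,0,0,-0.05,0,0,0,-1,0,0,-0.05,0,0,0,-1,0,0,-0.05,0,0,0,-1,0,0,-0.034,0,0,0,-1,0,0,-0.032,0,0,0,-1,0,0,-0.032,0,0,0,-1]';python3 -m pendant '[0,0,0.001,0,0,0,-1,0,0,0.001,0,0,0,-1]'; python3 -m pendant '[0,0,0.001,0,0,0,-1,0,0,0.001,0,0,0,-1]'; python3 -m pendant '[0,0,0.001,0,0,0,-1,0,0,0.001,0,0,0,-1]'; done | egrep 'pos|force: \['
```

```text
time_s: 31.95
ee_pos: [0.4605, -0.313, 0.0374]
eef_rot: [3.141, 0.001, 0.614]
force: [1.3, -0.8, 1.5]
grip_width: 0.0273
grip_force: 20.0
[ 1.34653813 -0.78506758  1.48496703] [-0.36082193 -0.06433869 -0.02120451] [-0.662  0.509  1.653 -0.002  0.978  0.295]
ee_pos: [0.4599, -0.3124, 0.0521]
force: [-0.6, 0.4, 0.3]
ee_pos: [0.4602, -0.3127, 0.0523]
force: [0.8, -0.7, -0.6]
ee_pos: [0.4602, -0.3127, 0.0519]
force: [-0.4, 0.0, -0.1]
ee_pos: [0.4602, -0.3126, 0.0514]
force: [0.1, 0.4, 0.4]
```

```bash
for i in 1; do python3 -m pendant '[0,0,0.0005,0,0,0,-1,0,0,0.0005,0,0,0,-1]'; python3 -m pendant '[0,0,0.0005,0,0,0,-1,0,0,0.0005,0,0,0,-1]'; python3 -m pendant '[0,0,0.0005,0,0,0,-1,0,0,0.0005,0,0,0,-1]';python3 -m pendant '[0,0,0.0005,0,0,0,-1,0,0,0.0005,0,0,0,-1]'; python3 -m pendant '[0,0,0.0005,0,0,0,-1,0,0,0.0005,0,0,0,-1]';  python3 -m pendant '[0,0,0.001,0,0,0,-1,0,0,0.001,0,0,0,-1]'; python3 -m pendant '[0,0,0.001,0,0,0,-1,0,0,0.001,0,0,0,-1]';python3 -m pendant '[0,0,0.001,0,0,0,-1,0,0,0.001,0,0,0,-1]'; done | egrep 'pos|force: \['
```

```text
ee_pos: [0.4602, -0.3127, 0.0511]
force: [0.4, -0.6, 0.3]
ee_pos: [0.4602, -0.3127, 0.0509]
force: [-0.8, 0.6, 0.3]
ee_pos: [0.4602, -0.3127, 0.0508]
force: [-1.2, -0.0, 1.3]
ee_pos: [0.4602, -0.3127, 0.0507]
force: [-2.0, 0.8, 4.5]
ee_pos: [0.4602, -0.3127, 0.0506]
force: [-3.7, 2.2, 7.2]
ee_pos: [0.4602, -0.3128, 0.0504]
force: [-4.4, 3.2, 11.1]
ee_pos: [0.4602, -0.3128, 0.0502]
force: [-6.7, 3.3, 14.7]
ee_pos: [0.4602, -0.3129, 0.0501]
force: [-7.6, 4.7, 19.1]
```

Contact at 0.0508–0.0509, so the corner is flush within about 0.1 mm. Now the proving press on the corner across.

```bash
python3 - <<'E'
from h import *
R=toolR(-.169,0,-.35)
rel([.4602,-.3127,.10],R);rel([.5755,-.1993,.10],R); rel([.5755,-.1993,.034],R)
E
```

```text
t 35.15 shift [-0.     -0.0003 -0.0999] turn [ 0.      0.001  -0.2777] q [-0.66  0.49  1.65 -0.    1.    0.29] F [-7.6  4.7 19.1] [ 0.86  1.74 -0.02] w 0.0003
t 35.15 shift [ 0.3192 -0.0523 -0.1004] turn [ 0.      0.001  -0.2777] q [-0.66  0.49  1.65 -0.    1.    0.29] F [-7.6  4.7 19.1] [ 0.86  1.74 -0.02] w 0.0003
t 35.15 shift [ 0.3194 -0.0524  0.0316] turn [ 0.      0.001  -0.2777] q [-0.66  0.49  1.65 -0.    1.    0.29] F [-7.6  4.7 19.1] [ 0.86  1.74 -0.02] w 0.0003
```

```bash
python3 -m pendant '[0,0,-0.05,0,0,0,-1,0,0,-0.1,0,0,-0.05,-1,0.08,-0.013,-0.1,0,0,-0.12,-1,0.16,-0.026,-0.1,0,0,-0.19,-1,0.24,-0.04,-0.1,0,0,-0.278,-1,0.319,-0.052,-0.1,0,0,-0.278,-1,0.319,-0.052,-0.06,0,0,-0.278,-1,0.319,-0.052,0,0,0,-0.278,-1,0.319,-0.052,0.02,0,0,-0.278,-1,0.319,-0.052,0.026,0,0,-0.278,-1,0.319,-0.052,0.026,0,0,-0.278,-1,0.319,-0.052,0.026,0,0,-0.278,-1]'|egrep 'pos|force: \['
for i in 1; do python3 -m pendant '[0,0,0.001,0,0,0,-1,0,0,0.001,0,0,0,-1]';python3 -m pendant '[0,0,0.001,0,0,0,-1,0,0,0.001,0,0,0,-1]'; done |egrep 'pos|force: \['
```

```text
ee_pos: [0.5759, -0.1998, 0.0367]
force: [1.3, -0.3, 0.7]
ee_pos: [0.5757, -0.1995, 0.0356]
force: [-0.1, -0.3, -0.6]
ee_pos: [0.5754, -0.1994, 0.0345]
force: [-0.3, -0.4, -1.2]
```

```bash
for i in 1; do python3 -m pendant '[0,0,0.002,0,0,0,-1,0,0,0.003,0,0,0,-1,0,0,0.003,0,0,0,-1]';python3 -m pendant '[0,0,0.001,0,0,0,-1,0,0,0.001,0,0,0,-1]'; for j in 1; do python3 -m pendant '[0,0,0.0006,0,0,0,-1,0,0,0.0006,0,0,0,-1]';python3 -m pendant '[0,0,0.0006,0,0,0,-1,0,0,0.0006,0,0,0,-1]';python3 -m pendant '[0,0,0.0006,0,0,0,-1,0,0,0.0006,0,0,0,-1]';python3 -m pendant '[0,0,0.0006,0,0,0,-1,0,0,0.0006,0,0,0,-1]';python3 -m pendant '[0,0,0.001,0,0,0,-1,0,0,0.001,0,0,0,-1]';python3 -m pendant '[0,0,0.002,0,0,0,-1,0,0,0.003,0,0,0,-1]'; done; done |egrep 'pos|force: \['
```

```text
ee_pos: [0.5753, -0.1993, 0.0328]
force: [-0.0, -0.8, -0.3]
ee_pos: [0.5754, -0.1993, 0.0323]
force: [0.5, -0.6, 0.4]
ee_pos: [0.5754, -0.1993, 0.0321]
force: [0.8, -0.4, -0.9]
ee_pos: [0.5754, -0.1993, 0.0318]
force: [0.5, 0.2, 0.1]
ee_pos: [0.5754, -0.1993, 0.0315]
force: [0.6, 0.7, -1.0]
ee_pos: [0.5754, -0.1994, 0.0313]
force: [-0.6, 0.4, 1.5]
ee_pos: [0.5755, -0.1994, 0.0313]
force: [-3.0, 1.6, 7.0]
ee_pos: [0.5756, -0.1994, 0.031]
force: [-9.9, 4.3, 23.4]
```

```bash
python3 -m pendant '[0,0,-0.05,0,0,0,-1,0,0,-0.15,0,0,0,-1,0,0,-0.25,0,0,0,-1,-0.08,-0.08,-0.3,0,0,0,-1,-0.16,-0.16,-0.3,0,0,0,-1,-0.24,-0.24,-0.3,0,0,0,-1,-0.24,-0.24,-0.3,0,0,0,-1,-0.24,-0.24,-0.3,0,0,0,-1]'
python3 - <<'E'
from h import *
from station import vision,silhouettes
p=vision.camera("top"); q=vision.camera("side")
d=pickle.load(open("d0.pkl","rb"))
for n in ("polyimide_tape","screw_tin","mirror_mount"):
    for c,x in (("top",p),("side",q)):
        r=silhouettes(n,x)
        if r and n in d[c]["sil"]: print(n,c,np.argwhere(r[0]["region"]).mean(0)[::-1].round(1),np.argwhere(d[c]["sil"][n]).mean(0)[::-1].round(1))
f=lambda i,y0,x0:cv2.resize(i[y0:y0+150,x0:x0+200,::-1],(400,300),interpolation=cv2.INTER_CUBIC)
cv2.imwrite("pics/end.png",np.hstack([f(p["pixels"],200,320),f(q["pixels"],150,160)]))
E
```

```text
time_s: 39.25
ee_pos: [0.4099, -0.2447, 0.18]
eef_rot: [-3.142, 0.001, 1.05]
force: [-0.6, 0.6, 0.3]
grip_width: 0.0004
grip_force: 0.0
polyimide_tape top [318.6 253.2] [317.8 252.6]
polyimide_tape side [315.5 256.9] [318.8 256.2]
screw_tin top [314.2 300.2] [314.4 300.2]
mirror_mount top [350.4 286.7] [350.2 287.1]
mirror_mount side [320.1 233.4] [320.  233.7]
```

View pics/end.png

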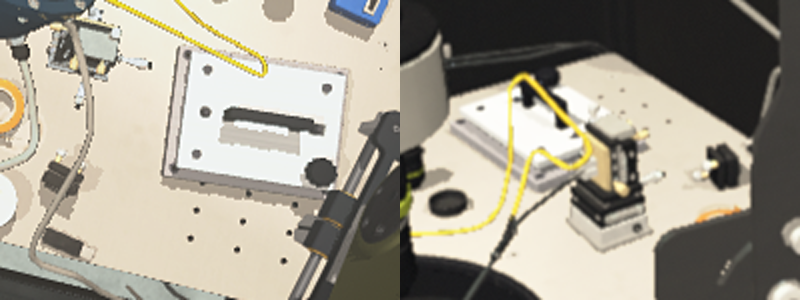

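The plate is seated on the base with the dowels through it, the knob is at the lower right (320,172), and the bystanders haven't moved. The gripper is clear, so I'm handing in.

```bash
python3 -c "
from station import order; print(order.hand_in())"
```

```text
the job is handed in; nothing more can be done
None
```

The plate is seated on both dowels with its jack foot wound down to within about 0.1 mm of flush; pressing the knob (19 N) and then the corner across (23 N) showed no rocking, the tape, tin and mirror mount had not moved, and I handed the job in at about 39 s.

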